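Take the finished block out of its drill vice

TASK

Two small drill vices stand on the bench, each with an aluminium block between its jaws. Draw back the sliding jaw of the vice that holds the finished block, the one with a milled step and a drilled hole, nearly or fully to its stop; only then lift that block out and set it gently, standing upright on its foot as it stood in the vice, in the empty wooden tray. Leave the plain uncut block and its vice as they are.

Things in the scene. Friction and masses are not known exactly. Their poses are not given: they have to be found in the camera images.
- drilled_block: The finished block: bare aluminium, 48 (x) x 29 (y) x 70 mm (z), about 0.25 kg; the 22 mm at its +x end are milled down to a shoulder 46 mm high with a 10 mm hole drilled down through it. Origin: centre of its underside; axes as its vice's. It stands on the bed of vice_done (foot 12 mm, top 82 mm over the worktop), its 29 mm width between the jaws, its 48 mm length within the jaws' 60 mm.
- blank_block: The uncut block: plain bare aluminium, 48 x 29 x 70 mm, no step or hole, standing likewise in a second, identical vice. Origin: centre of its underside, z up. To be left alone.
- vice_done: Small drill vice, fixed to the worktop; holds the finished block; its place varies. Base 90 mm (x) by y -94 to +56 mm, screw and bar out to y +94; bed between the jaws at z 12 mm. Origin: underside, on the centre line. Its y axis points from the fixed jaw to the screw end, roughly towards the robot; x runs across. Fixed jaw: y -85 to -58 mm, 60 mm wide, top at z 42 mm.
- vice_done_jaw (a joint): Position (m) of vice_done's sliding jaw along that vice's +y. Jaw gap = 30 mm + this: 0 to 0.0015 at the start (block held with about 1 mm of play), 0.025 at the stop, fully open. The screw is slackened: the jaw, gripped across its 60 mm width from above and drawn along +y, slides against about 4 N of friction and stays where it is left.
- vice_done_jaw_top (a point): Middle of the top face of vice_done's sliding jaw, 42 mm over the worktop; moves with the jaw. Axes as the vice's. The jaw is 60 mm wide (x), 21 mm thick (y); its two ends (at x -30 and +30 mm) are free from z 13 mm up, 1 mm over the base plate.
- vice_blank_jaw (a joint): Position (m) of the sliding jaw of the other, identical vice, which holds the uncut block; 0 to 0.0015 at the start, 0.025 fully open. To be left alone.
- tray: Empty shallow tray of light wood, fixed to the worktop: outside 130 (x) x 160 (y) x 25 mm high, walls and floor 6 mm thick, open at the top. Origin: centre of its underside, z up; the inner floor is 6 mm over the worktop.
Things that resemble listed ones, but are neither listed nor needed, are in the scene too. Leave any green or purple look-alike of the drilled_block alone.

How it is judged (in metres and radians):
On the way, in this order (a step that is already met when the one before it is completed fails the run):
1. the jaw of the finished block's vice is drawn back (at least 15 mm) with the block still standing in the vice (value of joint vice_done_jaw above 0.015 m and z of drilled_block in the frame of vice_done below 0.02 m and horizontal distance between drilled_block and vice_done below 0.07 m), for 0.1 s.
2. the finished block is lifted clear above the jaws (z of drilled_block in the frame of vice_done above 0.045 m), for 0.1 s.
At the end, for the whole second after the job is handed in: The finished block stands upright (10 degrees) at rest on the tray floor, centre within 45 mm (x) and 60 mm (y) of the tray's; its vice's jaw is 15 mm or more open; the uncut block stands within 10 mm of its place, its jaw less than 6 mm open (x of drilled_block in the frame of tray between -0.045 and 0.045 m and y of drilled_block in the frame of tray between -0.06 and 0.06 m and z of drilled_block in the frame of tray between 0.002 and 0.01 m and angle between each of drilled_block, blank_block's own z axis and vertical below 0.17 rad and linear speed of drilled_block below 0.02 m/s and value of joint vice_done_jaw above 0.015 m and value of joint vice_blank_jaw below 0.006 m and distance of blank_block from where it was at the start of the episode below 0.01 m); the robot touches nothing.
It fails at once if the finished block is pulled up (more than 10 mm) before its jaw is drawn back (value of joint vice_done_jaw below 0.012 m and z of drilled_block in the frame of vice_done above 0.022 m and horizontal distance between drilled_block and vice_done below 0.08 m).
It fails at once if the finished block is dropped or slammed into the tray (faster than 0.6 m/s within 40 mm of its floor) (x of drilled_block in the frame of tray between -0.045 and 0.045 m and y of drilled_block in the frame of tray between -0.06 and 0.06 m and z of drilled_block in the frame of tray below 0.046 m and linear speed of drilled_block above 0.6 m/s).
It fails at once if the uncut block is moved more than 15 mm (distance of blank_block from where it was at the start of the episode above 0.015 m).
It also fails if it takes over 45 s, if anything falls off the work surface, if the arm or the gripper's body presses on something with over 40 N, if the wrist force passes 120 N, or if a joint passes its speed limit or range.

ROBOT

A 7-joint arm with a two-finger parallel gripper is mounted at the origin on a cart in front of the work surface, level with it; the furniture and walls round the work are solid. World frame = base frame: x ahead of the robot, y to its left, z up, the work surface at z = 0. Lengths are in m, angles in degrees, forces in N, time in s.
With the tool pointing down it reaches from about 0.425 to 1.025 m from the base axis. Payload 3.6 kg.
Tool frame: the origin (TCP) lies midway between the tips of the shut fingers; the grasp point (between the pads) lies 19 mm behind it; z points along the fingers, y is the line along which they close (so a half turn about z gives the same grasp; the last joint's range is limited). The gripper opens to 85 mm and grips with 20 to 120 N. Pads are 22 mm wide; open, the fingers measure 114 mm over their backs; the gripper's body (76 mm by 85 mm) begins 54 mm behind the grasp point. The pads swing forward as they close: fully open they stand 13 mm farther back than shut.
Start: joints at [-80.357, 33.873, 2.773, 92.16, -1.908, 54.013, -1.931], TCP at [0.188, 0.7, 0.231] pointing down, gripper open.
Joint ranges: [-153.93, 153.93], [-27.13, 128.08], [-72.61, 78.16], [10.71, 143.7], [-87.88, 267.88], [4.46, 118.87], [-176.78, 176.78]. Speed limits (degrees/s): [147.25, 147.25, 180, 180, 180, 180, 180].

INTERFACE

Orientations are given as a 3x3 rotation matrix whose columns are the frame's x, y, z axes.
In Python, from rig import manip gives the robot as it stands.
- The arm moves only by the tool servo_tool, never from a script. Its argument "steps" is a list of rows, each an object of numbers: "grip": the opening, from 0 (shut) to 1 (fully open); "tx", "ty", "tz": the shift along the tool's x, y, z in m; "rx", "ry", "rz": the turn, a rotation vector about the tool's x, y, z in rad. A call has 1 to 5 rows; each row shifts and turns the commanded pose from where the row before left it, along the tool's axes as they then stand; what a row does not reach is not made up. A row lasts 1/10 s, in which the tool goes at most 50 mm and 8.59 degrees, less where a joint would pass 70% of its speed; a pose out of reach is approached as far as the arm can. A call with a gripper value outside its range is refused whole. The fingers move at their own pace and stop on an object; "newtons" is the grip in N (left out, the last holds). Time passes only in rows, so rows that do not move let the fingers close. It gives the time, the measured TCP pose, the force, the opening and the grip force at its end, in the units of the state.
- manip.state(): the state, without advancing time (a new reading comes with each control period).
- manip.snapshot(name): name is "scene" or "top"; returns the picture (420x560x3 uint8, red, green, blue); there is no depth.
- manip.camera_params(name): a dict with "mtx" (3x3 intrinsics, pixels), "dist_coeffs" ([k1, k2, p1, p2, k3] as OpenCV has them; the pictures are not rectified), "rvec" (rotation vector, rad) and "tvec" (3), from world to camera coordinates, as OpenCV has them. Camera axes: x right, y down, z forward; pixel columns grow to the right and rows downward; lengths in m; the calibration is good to about 2 mm. A picture is of the moment at which its call begins. camera_params takes no time and is no camera call.
- manip.hand_in(): hands the job in; it is judged then, once.
The state is a dict: "time_s": time; "q": joint angles; "qvel": joint speeds; "joint_efforts": joint torques, N m; "tcp_pos": TCP position; "ee_rot": TCP orientation; "wrist_force": force on the tool from outside, world axes, zero at the start; "wrist_torque": the same for the moment, N m; "grip_width": finger opening in m; "gripper_force": force on a finger pad.
Only numpy, scipy, OpenCV 4.12 (cv2) and the standard library are available. Lean on these libraries where they do the work, as an engineer would, in place of code of your own. Each camera call takes 0.05 s, during which the arm holds its last target. There are 200 camera calls.

## Working session

There is one attempt and no reset: what is moved stays moved. The work goes in short steps, Python scripts to look and compute and a tool call to move; the robot and the scene stay as the last step left them, time stands still between calls to the robot, and variables do not carry over. Pictures are saved under pics/ and viewed, at most 10 in all, crops included, and the job is handed in when it is done.

Besides the shell and the picture viewer there is one more tool, called as name(argument=value, ...), one argument or row to a line, values as JSON. servo_tool: Moves the arm, as the interface text tells. Its arguments: {"type":"object","properties":{"steps":{"type":"array","items":{"type":"object","properties":{"grip":{"type":"number"},"tx":{"type":"number"},"ty":{"type":"number"},"tz":{"type":"number"},"rx":{"type":"number"},"ry":{"type":"number"},"rz":{"type":"number"}}}},"newtons":{"type":"number"}},"required":["steps"]}

```bash
mkdir -p pics
python3 - <<'E'
from rig import manip
import cv2
for n in("scene","top"):
    cv2.imwrite(f"pics/{n}0.png",manip.snapshot(n)[:,:,::-1]); p=manip.camera_params(n); print(n,p)
s=manip.state();print(s['time_s'],s['tcp_pos'],s['ee_rot'],s['grip_width'])
E
```

```text
scene {'mtx': array([[520.31539811,   0.        , 284.21428693],
       [  0.        , 520.31539811, 215.92425999],
       [  0.        ,   0.        ,   1.        ]]), 'dist_coeffs': array([0.06244365, 0.        , 0.        , 0.        , 0.        ]), 'rvec': array([ 1.36660554, -2.20051262,  0.8742346 ]), 'tvec': array([0.40769089, 0.29825522, 1.28080173])}
top {'mtx': array([[449.0314124 ,   0.        , 281.14526224],
       [  0.        , 449.0314124 , 203.92947249],
       [  0.        ,   0.        ,   1.        ]]), 'dist_coeffs': array([0.00573137, 0.        , 0.        , 0.        , 0.        ]), 'rvec': array([ 2.10352149, -2.09565252,  0.24124058]), 'tvec': array([0.21080255, 0.53004624, 1.39537309])}
0.1 [0.18738375 0.69958114 0.2302675 ] [[-9.65964081e-01  2.58675867e-01 -4.34938467e-04]
 [ 2.58676217e-01  9.65962068e-01 -1.97437394e-03]
 [-9.05888308e-05 -2.01968255e-03 -9.99997956e-01]] 0.0849571856014159
```

View pics/scene0.png

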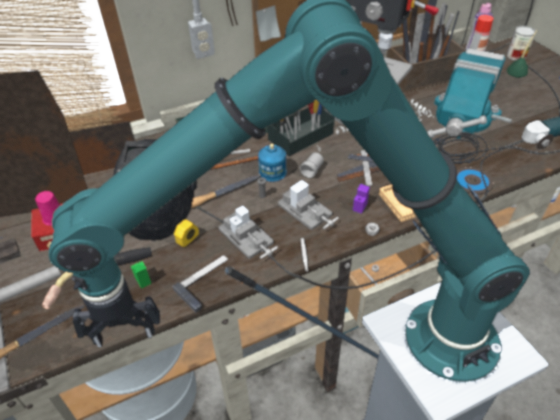

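View pics/top0.png

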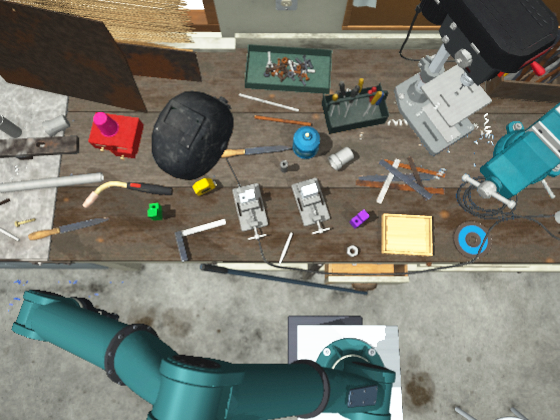

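The scene shows two grey vices, each with a block: left at scene (240,225) / top (250,205), and right at scene (302,200) / top (311,195). There is a green look-alike at top (154,211) and a purple one at (360,218). The tray is at top (407,234). I'll enlarge both vices to see which block has the step and hole.

Run:
```python
import cv2,numpy as np
a=cv2.imread("pics/top0.png")[165:250,220:340]; b=cv2.imread("pics/scene0.png")[170:270,210:350]
a=cv2.resize(a,(780,552),interpolation=cv2.INTER_CUBIC); b=cv2.resize(b,(784,560),interpolation=cv2.INTER_CUBIC)
cv2.imwrite("pics/c1.png",a);cv2.imwrite("pics/c2.png",b)
```

```text
(no output)
```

View pics/c1.png

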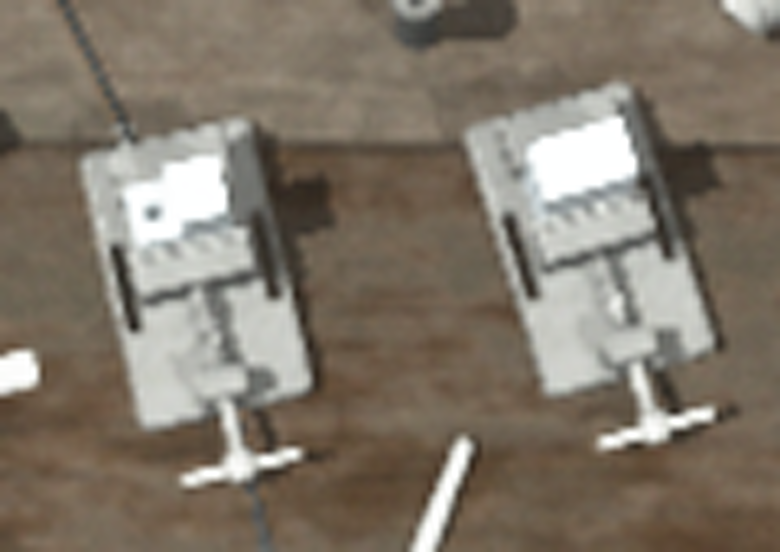

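View pics/c2.png

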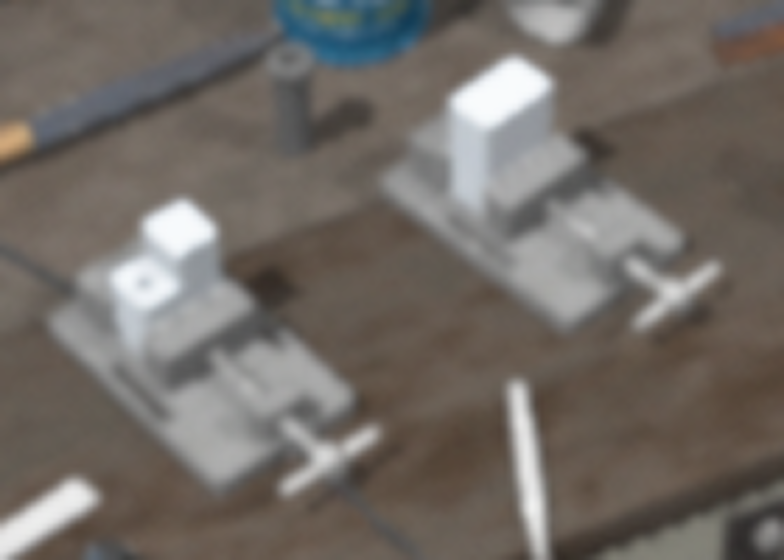

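The left vice (top (250,205)) holds the finished block: it has a step and a hole at its left (+x) end. The right one at (311,195) is plain. Next I fit the poses.

```bash
cat > h.py <<'E'
import cv2,numpy as np
from rig import manip
from scipy.optimize import least_squares
P={n:manip.camera_params(n) for n in("scene","top")}
def proj(n,X):
    p=P[n];return cv2.projectPoints(np.float64(X),p['rvec'],p['tvec'],p['mtx'],p['dist_coeffs'])[0][:,0]
def T(v,L):
    c,s=np.cos(v[2]),np.sin(v[2]);L=np.float64(L)
    return np.c_[v[0]+c*L[:,0]-s*L[:,1],v[1]+s*L[:,0]+c*L[:,1],L[:,2]]
def fit(obs,v0):
    # obs: list (cam,local,pix)
    f=lambda v:np.concatenate([(proj(n,T(v,L))-U).ravel() for n,L,U in obs])
    r=least_squares(f,v0,loss='soft_l1',x_scale=[.1,.1,.3]);return r.x,r.fun.reshape(-1,2).round(1)
E
python3 - <<'E'
from h import *
c1=lambda a:np.array([220,165])-.5+(np.array(a)+.5)/6.5
c2=lambda a:np.array([210,170])-.5+(np.array(a)+.5)/5.6
m=1e-3
Lb=np.array([(45,-94,12),(-45,-94,12),(-45,56,12),(45,56,12),(0,94,27)])*m
top=c1([(82,155),(248,120),(314,380),(140,422),(240,463)])
Ls=np.array([(45,-94,12),(45,56,12),(-45,56,12)])*m
sc=c2([(50,312),(218,478),(355,388)])
Lt=np.array([(2,-58,82),(-24,-58,82),(-24,-29,82)])*m
tb=c1([(163,163),(221,153),(230,212)])
for o in ([("top",Lb[:4],top[:4])],[("scene",Ls,sc)],[("top",Lb[:4],top[:4]),("scene",Ls,sc)],[("top",Lt,tb)]):
    print(*fit(o,[.62,.2,np.pi/2]))
Tr=np.array([(65,80,25),(65,-80,25),(-65,-80,25),(-65,80,25)])*m
print(*fit([("top",Tr,np.array([(385,214),(432,214),(432,255),(382,255)]))],[.55,-.2,0]))
a=cv2.imread("pics/top0.png")[204:264,372:442];cv2.imwrite("pics/c3.png",cv2.resize(a,(700,600),interpolation=cv2.INTER_CUBIC))
E
```

```text
[0.51580898 0.3137276  1.81183572] [[-0.3 -0.7]
 [ 0.  -1.3]
 [-0.   0.9]
 [ 0.3  0.8]]
[0.51843909 0.31270909 1.811153  ] [[-0.7 -0.4]
 [ 0.  -0. ]
 [ 0.6  0.3]]
[0.51721278 0.31334632 1.81211599] [[-0.2 -1.1]
 [ 0.2 -1.7]
 [ 0.1  0.5]
 [ 0.4  0.4]
 [-0.8  0. ]
 [ 0.   0.4]
 [ 0.6  0.7]]
[0.51424184 0.31568231 1.7578505 ] [[ 0.6  0.1]
 [-0.3  0.2]
 [-0.2 -0.3]]
[ 0.43719088 -0.20122501 -0.04086792] [[-2.1 -0.2]
 [-0.5  1.9]
 [ 0.7  0.2]
 [ 1.2 -2. ]]
```

View pics/c3.png

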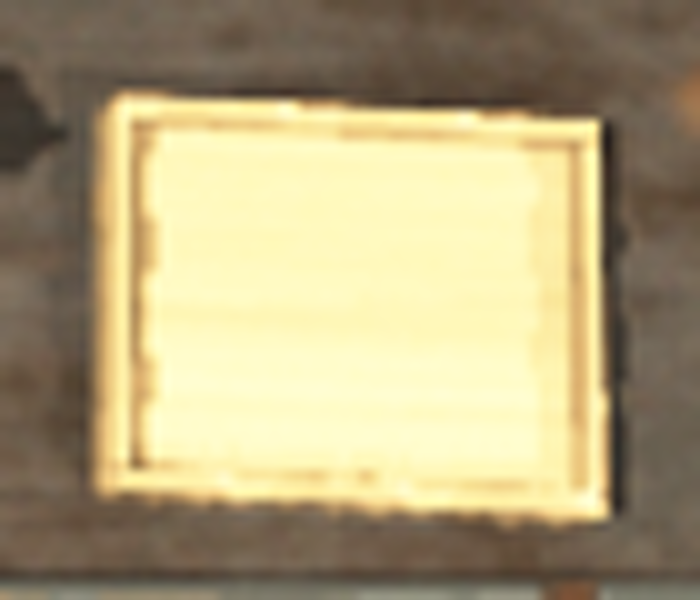

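servo_tool(
  steps=[
    {"rz": -0.126, "grip": 1},
    {"rz": -0.126},
    {"rz": -0.126},
    {"rz": -0.125},
    {"tx": -0.02, "ty": -0.037},
  ],
)

```text
invalid input
```

servo_tool(
  steps=[
    {"tx": -0.02, "ty": -0.037},
    {"tx": -0.02, "ty": -0.037},
    {"tx": -0.02, "ty": -0.037},
    {"tx": -0.02, "ty": -0.037},
    {"tx": -0.02, "ty": -0.037},
  ],
)

```text
invalid input
```

```bash
cat >> h.py <<'E'
V=np.array([.5162,.3140,1.811])
def go(x,y,z,yaw=None):
    s=manip.state();R=np.array(s['ee_rot']);d=R.T@(np.array([x,y,z])-s['tcp_pos'])
    y0=np.arctan2(R[1,1],R[0,1]);print('t',s['time_s'],'tcp',np.round(s['tcp_pos'],4),'yaw',np.degrees(y0).round(2),'tool d',d.round(4),'tilt',R[:,2].round(3),'rz',None if yaw is None else -(yaw-y0),'w',s['grip_width'],'F',np.round(s['wrist_force'],1))
E
python3 - <<'E'
from h import *
Tr=np.array([(65,80,25),(65,-80,25),(-65,-80,25),(-65,80,25)])*1e-3
U=np.array([372,204])-.45+np.array([(115,95),(605,120),(610,518),(103,490)])/10
print(*fit([("top",Tr,U)],[.55,-.2,0]))
j=T(V,[(0,-.0175,0)])[0];print(j)
go(j[0],j[1],.13,V[2])
E
```

```text
[ 0.43835176 -0.20077364 -0.05715668] [[ 0.   0. ]
 [-0.4  0.4]
 [-0.3 -0.1]
 [ 0.9 -0.3]]
[0.53319757 0.31816326 0.        ]
t 0.1 tcp [0.1874 0.6996 0.2303] yaw 75.01 tool d [-0.4327 -0.2788  0.1009] tilt [-0.    -0.002 -1.   ] rz -0.501855381744329 w 0.0849571856014159 F [-0.3  0.4 -0.7]
```

servo_tool(
  steps=[
    {"tx": 0, "ty": 0, "tz": 0, "rx": 0, "ry": 0, "rz": -0.126, "grip": 1},
    {"tx": 0, "ty": 0, "tz": 0, "rx": 0, "ry": 0, "rz": -0.126, "grip": 1},
    {"tx": 0, "ty": 0, "tz": 0, "rx": 0, "ry": 0, "rz": -0.126, "grip": 1},
    {"tx": 0, "ty": 0, "tz": 0, "rx": 0, "ry": 0, "rz": -0.124, "grip": 1},
    {"tx": -0.02, "ty": -0.037, "tz": 0, "rx": 0, "ry": 0, "rz": 0, "grip": 1},
  ],
  newtons=60,
)

```text
time_s: 0.6
tcp_pos: [0.2086, 0.6734, 0.2307]
ee_rot: [[-0.968, -0.25, -0.006], [-0.25, 0.968, 0.004], [0.004, 0.005, -1.0]]
wrist_force: [-0.8, -0.2, -0.3]
grip_width: 0.0853
gripper_force: 0.0
```

servo_tool(
  steps=[
    {"tx": -0.02, "ty": -0.037, "tz": 0, "rx": 0, "ry": 0, "rz": 0, "grip": 1},
    {"tx": -0.02, "ty": -0.037, "tz": 0, "rx": 0, "ry": 0, "rz": 0, "grip": 1},
    {"tx": -0.02, "ty": -0.037, "tz": 0, "rx": 0, "ry": 0, "rz": 0, "grip": 1},
    {"tx": -0.02, "ty": -0.037, "tz": 0, "rx": 0, "ry": 0, "rz": 0, "grip": 1},
    {"tx": -0.02, "ty": -0.037, "tz": 0, "rx": 0, "ry": 0, "rz": 0, "grip": 1},
  ],
  newtons=60,
)

```text
time_s: 1.1
tcp_pos: [0.3578, 0.5115, 0.2309]
ee_rot: [[-0.971, -0.238, -0.0], [-0.238, 0.971, -0.001], [0.001, -0.001, -1.0]]
wrist_force: [0.2, 0.2, 0.1]
grip_width: 0.0853
gripper_force: 0.0
```

servo_tool(
  steps=[
    {"tx": -0.02, "ty": -0.037, "tz": 0.01, "rx": 0, "ry": 0, "rz": 0, "grip": 1},
    {"tx": -0.02, "ty": -0.037, "tz": 0.01, "rx": 0, "ry": 0, "rz": 0, "grip": 1},
    {"tx": -0.02, "ty": -0.037, "tz": 0.01, "rx": 0, "ry": 0, "rz": 0, "grip": 1},
    {"tx": -0.02, "ty": -0.037, "tz": 0.01, "rx": 0, "ry": 0, "rz": 0, "grip": 1},
    {"tx": -0.02, "ty": -0.037, "tz": 0.01, "rx": 0, "ry": 0, "rz": 0, "grip": 1},
  ],
  newtons=60,
)

```text
time_s: 1.6
tcp_pos: [0.4989, 0.3558, 0.1807]
ee_rot: [[-0.971, -0.238, -0.0], [-0.238, 0.971, -0.0], [0.0, -0.0, -1.0]]
wrist_force: [1.3, -0.4, 0.2]
grip_width: 0.0855
gripper_force: 0.0
```

servo_tool(
  steps=[
    {"tx": -0.005, "ty": -0.01, "tz": 0.01, "rx": 0, "ry": 0, "rz": 0, "grip": 1},
    {"tx": 0, "ty": 0, "tz": 0, "rx": 0, "ry": 0, "rz": 0, "grip": 1},
  ],
  newtons=60,
)

```text
time_s: 1.8
tcp_pos: [0.5062, 0.3453, 0.1695]
ee_rot: [[-0.973, -0.233, -0.002], [-0.233, 0.973, -0.003], [0.003, -0.003, -1.0]]
wrist_force: [-0.3, -0.3, -0.2]
grip_width: 0.0854
gripper_force: 0.0
```

Run:
```python
from h import *
j=T(V,[(0,-.0175,0)])[0]
go(j[0],j[1],.02,V[2])
```

```text
t 1.8 tcp [0.5062 0.3453 0.1695] yaw 103.46 tool d [-0.0204 -0.0323  0.1496] tilt [-0.002 -0.003 -1.   ] rz -0.0052334227305004255 w 0.0853599982096709 F [-0.3 -0.3 -0.2]
```

servo_tool(
  steps=[
    {"tx": -0.01, "ty": -0.016, "tz": 0.015, "rx": 0, "ry": 0, "rz": -0.005, "grip": 1},
    {"tx": -0.01, "ty": -0.016, "tz": 0.025, "rx": 0, "ry": 0, "rz": 0, "grip": 1},
    {"tx": 0, "ty": 0, "tz": 0.02, "rx": 0, "ry": 0, "rz": 0, "grip": 1},
    {"tx": 0, "ty": 0, "tz": 0, "rx": 0, "ry": 0, "rz": 0, "grip": 1},
  ],
  newtons=60,
)

```text
time_s: 2.2
tcp_pos: [0.5294, 0.3234, 0.109]
ee_rot: [[-0.97, -0.245, -0.005], [-0.245, 0.97, -0.002], [0.006, -0.0, -1.0]]
wrist_force: [-1.2, 0.8, 0.3]
grip_width: 0.0857
gripper_force: 0.0
```

Run:
```python
from h import *
j=T(V,[(0,-.0175,0)])[0]
go(j[0],j[1],.02,V[2])
a=manip.snapshot("scene")[160:280,180:340,::-1];b=manip.snapshot("top")[150:270,190:350,::-1]
r=lambda i:cv2.resize(i,(800,600),interpolation=cv2.INTER_CUBIC)
cv2.imwrite("pics/d1.png",cv2.resize(np.hstack([a,b]),(800,300),interpolation=cv2.INTER_CUBIC))
```

```text
t 2.2 tcp [0.5294 0.3234 0.109 ] yaw 104.18 tool d [-0.0029 -0.006   0.089 ] tilt [-0.005 -0.002 -1.   ] rz 0.007290969888574139 w 0.0857224921078051 F [-1.2  0.8  0.3]
```

View pics/d1.png

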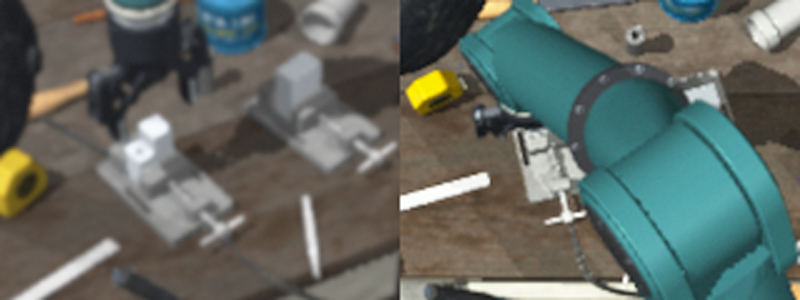

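The view shows the gripper above the left vice, with its fingers straddling it across its width. I'll let it settle, then correct and descend.

servo_tool(
  steps=[
    {"tx": 0, "ty": 0, "tz": 0, "rx": 0, "ry": 0, "rz": 0, "grip": 1},
    {"tx": 0, "ty": 0, "tz": 0, "rx": 0, "ry": 0, "rz": 0, "grip": 1},
  ],
  newtons=60,
)

```text
time_s: 2.5
tcp_pos: [0.5326, 0.3242, 0.1127]
ee_rot: [[-0.97, -0.244, 0.002], [-0.244, 0.97, 0.002], [-0.002, 0.001, -1.0]]
wrist_force: [-0.3, 0.5, 0.4]
grip_width: 0.0855
gripper_force: 0.0
```

Run:
```python
from h import *
j=T(V,[(0,-.0175,0)])[0]
go(j[0],j[1],.02,V[2])
```

```text
t 2.5 tcp [0.5326 0.3242 0.1127] yaw 104.14 tool d [ 0.001  -0.0061  0.0927] tilt [ 0.002  0.002 -1.   ] rz 0.006665154907301574 w 0.08546769302111568 F [-0.3  0.5  0.4]
```

servo_tool(
  steps=[
    {"tx": 0, "ty": -0.005, "tz": 0.01, "rx": 0, "ry": 0, "rz": 0.006, "grip": 1},
    {"tx": 0, "ty": 0, "tz": 0.02, "rx": 0, "ry": 0, "rz": 0, "grip": 1},
    {"tx": 0, "ty": 0, "tz": 0.02, "rx": 0, "ry": 0, "rz": 0, "grip": 1},
    {"tx": 0, "ty": 0, "tz": 0.015, "rx": 0, "ry": 0, "rz": 0, "grip": 1},
    {"tx": 0, "ty": 0, "tz": 0, "rx": 0, "ry": 0, "rz": 0, "grip": 1},
  ],
  newtons=60,
)

```text
time_s: 3.0
tcp_pos: [0.5323, 0.3165, 0.0441]
ee_rot: [[-0.972, -0.237, -0.004], [-0.237, 0.972, -0.003], [0.004, -0.002, -1.0]]
wrist_force: [0.3, -0.2, -0.4]
grip_width: 0.0854
gripper_force: 0.0
```

Run:
```python
from h import *
j=T(V,[(0,-.0175,0)])[0]
go(j[0],j[1],.02,V[2])
```

```text
t 3.0 tcp [0.5323 0.3165 0.0441] yaw 103.69 tool d [-0.0014  0.0015  0.0241] tilt [-0.004 -0.003 -1.   ] rz -0.001257350278974112 w 0.08538455199971764 F [ 0.3 -0.2 -0.4]
```

Good. I'll go down the remaining 24 mm and close on the jaw.

servo_tool(
  steps=[
    {"tx": 0, "ty": 0, "tz": 0.012, "rx": 0, "ry": 0, "rz": 0, "grip": 1},
    {"tx": 0, "ty": 0, "tz": 0.01, "rx": 0, "ry": 0, "rz": 0, "grip": 1},
    {"tx": 0, "ty": 0, "tz": 0, "rx": 0, "ry": 0, "rz": 0, "grip": 1},
    {"tx": 0, "ty": 0, "tz": 0, "rx": 0, "ry": 0, "rz": 0, "grip": 0.55},
    {"tx": 0, "ty": 0, "tz": 0, "rx": 0, "ry": 0, "rz": 0, "grip": 0.55},
  ],
  newtons=40,
)

```text
time_s: 3.5
tcp_pos: [0.534, 0.3188, 0.0249]
ee_rot: [[-0.971, -0.237, 0.001], [-0.237, 0.971, 0.002], [-0.001, 0.002, -1.0]]
wrist_force: [-3.8, 7.8, 24.4]
grip_width: 0.0593
gripper_force: 29.7
```

servo_tool(
  steps=[
    {"tx": 0, "ty": 0, "tz": 0, "rx": 0, "ry": 0, "rz": 0, "grip": 0.55},
    {"tx": 0, "ty": 0, "tz": 0, "rx": 0, "ry": 0, "rz": 0, "grip": 0.55},
    {"tx": 0, "ty": 0, "tz": 0, "rx": 0, "ry": 0, "rz": 0, "grip": 0.55},
  ],
  newtons=40,
)

```text
time_s: 3.8
tcp_pos: [0.534, 0.3188, 0.0251]
ee_rot: [[-0.971, -0.238, 0.001], [-0.238, 0.971, 0.002], [-0.002, 0.001, -1.0]]
wrist_force: [-2.0, 0.8, 5.6]
grip_width: 0.0586
gripper_force: 44.2
```

Run:
```python
from h import *
j=T(V,[(0,-.0175,0)])[0]
go(j[0],j[1],.02,V[2])
print(manip.state()['gripper_force'])
```

```text
t 3.8 tcp [0.534  0.3188 0.0251] yaw 103.75 tool d [ 0.0009 -0.0004  0.0051] tilt [ 0.001  0.002 -1.   ] rz -0.00016983365634892778 w 0.058609759069575565 F [-2.   0.8  5.6]
44.195455983281136
```

servo_tool(
  steps=[
    {"tx": 0.005, "ty": 0, "tz": 0, "rx": 0, "ry": 0, "rz": 0, "grip": 0.55},
    {"tx": 0.006, "ty": 0, "tz": 0, "rx": 0, "ry": 0, "rz": 0, "grip": 0.55},
    {"tx": 0.006, "ty": 0, "tz": 0, "rx": 0, "ry": 0, "rz": 0, "grip": 0.55},
    {"tx": 0.005, "ty": 0, "tz": 0, "rx": 0, "ry": 0, "rz": 0, "grip": 0.55},
    {"tx": 0, "ty": 0, "tz": 0, "rx": 0, "ry": 0, "rz": 0, "grip": 0.55},
  ],
  newtons=40,
)

```text
time_s: 4.3
tcp_pos: [0.5121, 0.3133, 0.0251]
ee_rot: [[-0.971, -0.237, 0.001], [-0.237, 0.971, 0.001], [-0.001, 0.001, -1.0]]
wrist_force: [1.0, 2.3, 7.2]
grip_width: 0.0589
gripper_force: 44.4
```

Run:
```python
from h import *
j=T(V,[(0,.0065,0)])[0]
go(j[0],j[1],.02,V[2])
```

```text
t 4.3 tcp [0.5121 0.3133 0.0251] yaw 103.74 tool d [ 0.0023 -0.0003  0.0051] tilt [ 0.001  0.001 -1.   ] rz -0.00043901005340085675 w 0.0589459758002707 F [1.  2.3 7.2]
```

servo_tool(
  steps=[
    {"tx": 0, "ty": 0, "tz": 0, "rx": 0, "ry": 0, "rz": 0, "grip": 1},
    {"tx": 0, "ty": 0, "tz": 0, "rx": 0, "ry": 0, "rz": 0, "grip": 1},
    {"tx": 0, "ty": 0, "tz": 0, "rx": 0, "ry": 0, "rz": 0, "grip": 1},
    {"tx": 0, "ty": 0, "tz": 0, "rx": 0, "ry": 0, "rz": 0, "grip": 1},
    {"tx": 0, "ty": 0, "tz": -0.01, "rx": 0, "ry": 0, "rz": 0, "grip": 1},
  ],
  newtons=40,
)

```text
time_s: 4.8
tcp_pos: [0.511, 0.3113, 0.0332]
ee_rot: [[-0.972, -0.237, -0.003], [-0.237, 0.972, -0.003], [0.004, -0.002, -1.0]]
wrist_force: [-1.1, -0.9, -0.0]
grip_width: 0.0853
gripper_force: 0.0
```

servo_tool(
  steps=[
    {"tx": 0, "ty": 0, "tz": -0.03, "rx": 0, "ry": 0, "rz": 0, "grip": 1},
    {"tx": 0, "ty": 0, "tz": -0.04, "rx": 0, "ry": 0, "rz": 0, "grip": 1},
    {"tx": 0, "ty": 0, "tz": -0.04, "rx": 0, "ry": 0, "rz": 0, "grip": 1},
    {"tx": 0, "ty": 0, "tz": -0.02, "rx": 0, "ry": 0, "rz": 0.1, "grip": 1},
    {"tx": 0, "ty": 0, "tz": 0, "rx": 0, "ry": 0, "rz": 0.14, "grip": 1},
  ],
  newtons=40,
)

```text
time_s: 5.3
tcp_pos: [0.5145, 0.3137, 0.1688]
ee_rot: [[-1.0, 0.006, 0.006], [0.006, 1.0, 0.005], [-0.006, 0.005, -1.0]]
wrist_force: [-0.2, 0.4, -0.0]
grip_width: 0.0854
gripper_force: 0.0
```

servo_tool(
  steps=[
    {"tx": 0, "ty": 0, "tz": 0, "rx": 0, "ry": 0, "rz": 0.14, "grip": 1},
    {"tx": 0, "ty": 0, "tz": 0, "rx": 0, "ry": 0, "rz": 0.14, "grip": 1},
    {"tx": 0, "ty": 0, "tz": 0, "rx": 0, "ry": 0, "rz": 0.14, "grip": 1},
    {"tx": 0, "ty": 0, "tz": 0, "rx": 0, "ry": 0, "rz": 0.14, "grip": 1},
    {"tx": 0, "ty": 0, "tz": 0, "rx": 0, "ry": 0, "rz": 0.14, "grip": 1},
  ],
  newtons=40,
)

```text
time_s: 5.8
tcp_pos: [0.512, 0.3124, 0.165]
ee_rot: [[-0.761, 0.649, -0.0], [0.649, 0.761, 0.0], [0.0, 0.0, -1.0]]
wrist_force: [-0.3, -0.6, -0.4]
grip_width: 0.0853
gripper_force: 0.0
```

servo_tool(
  steps=[
    {"tx": 0, "ty": 0, "tz": 0, "rx": 0, "ry": 0, "rz": 0.14, "grip": 1},
    {"tx": 0, "ty": 0, "tz": 0, "rx": 0, "ry": 0, "rz": 0.14, "grip": 1},
    {"tx": 0, "ty": 0, "tz": 0, "rx": 0, "ry": 0, "rz": 0.14, "grip": 1},
    {"tx": 0, "ty": 0, "tz": 0, "rx": 0, "ry": 0, "rz": 0.14, "grip": 1},
    {"tx": 0, "ty": 0, "tz": 0, "rx": 0, "ry": 0, "rz": 0, "grip": 1},
  ],
  newtons=40,
)

```text
time_s: 6.3
tcp_pos: [0.5119, 0.3127, 0.1647]
ee_rot: [[-0.306, 0.952, -0.0], [0.952, 0.306, -0.0], [-0.0, -0.0, -1.0]]
wrist_force: [-0.5, 0.1, -0.1]
grip_width: 0.0851
gripper_force: 0.0
```

Run:
```python
from h import *
j=T(V,[(-.008,-.0435,0)])[0]
go(j[0],j[1],.13,V[2]-np.pi/2)
a=manip.snapshot("scene")[160:280,180:340,::-1];b=manip.snapshot("top")[150:270,190:350,::-1]
cv2.imwrite("pics/d2.png",cv2.resize(np.hstack([a,b]),(800,300),interpolation=cv2.INTER_CUBIC))
```

```text
t 6.3 tcp [0.5119 0.3127 0.1647] yaw 17.79 tool d [-0.0111  0.0473  0.0347] tilt [-0. -0. -1.] rz 0.07031675259160197 w 0.08509614573322206 F [-0.5  0.1 -0.1]
```

View pics/d2.png

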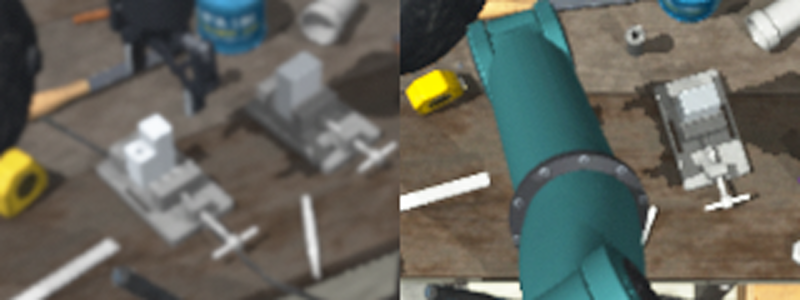

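The jaw is drawn clear and the finished block still stands by the fixed jaw, while the blank vice is untouched. Next I move over the block.

servo_tool(
  steps=[
    {"tx": 0, "ty": 0, "tz": 0, "rx": 0, "ry": 0, "rz": 0.07, "grip": 1},
    {"tx": -0.004, "ty": 0.024, "tz": 0, "rx": 0, "ry": 0, "rz": 0, "grip": 1},
    {"tx": -0.004, "ty": 0.024, "tz": 0.02, "rx": 0, "ry": 0, "rz": 0, "grip": 1},
    {"tx": 0, "ty": 0, "tz": 0.02, "rx": 0, "ry": 0, "rz": 0, "grip": 1},
    {"tx": 0, "ty": 0, "tz": 0, "rx": 0, "ry": 0, "rz": 0, "grip": 1},
  ],
  newtons=40,
)

```text
time_s: 6.9
tcp_pos: [0.5594, 0.315, 0.122]
ee_rot: [[-0.239, 0.971, -0.005], [0.971, 0.239, -0.002], [-0.001, -0.005, -1.0]]
wrist_force: [-0.5, -0.3, 0.7]
grip_width: 0.0856
gripper_force: 0.0
```

servo_tool(
  steps=[
    {"tx": 0, "ty": 0, "tz": 0, "rx": 0, "ry": 0, "rz": 0, "grip": 1},
    {"tx": 0, "ty": 0, "tz": 0, "rx": 0, "ry": 0, "rz": 0, "grip": 1},
  ],
  newtons=40,
)

```text
time_s: 7.1
tcp_pos: [0.5609, 0.3164, 0.1253]
ee_rot: [[-0.239, 0.971, 0.001], [0.971, 0.239, 0.001], [0.001, 0.001, -1.0]]
wrist_force: [-0.4, 0.6, 0.3]
grip_width: 0.0854
gripper_force: 0.0
```

Run:
```python
from h import *
j=T(V,[(-.008,-.0435,0)])[0]
go(j[0],j[1],.053,V[2]-np.pi/2)
```

```text
t 7.1 tcp [0.5609 0.3164 0.1253] yaw 13.81 tool d [ 0.0003 -0.0005  0.0723] tilt [ 0.001  0.001 -1.   ] rz 0.0007525477579301276 w 0.08537308411092187 F [-0.4  0.6  0.3]
```

servo_tool(
  steps=[
    {"tx": 0, "ty": 0, "tz": 0.02, "rx": 0, "ry": 0, "rz": 0, "grip": 1},
    {"tx": 0, "ty": 0, "tz": 0.025, "rx": 0, "ry": 0, "rz": 0, "grip": 1},
    {"tx": 0, "ty": 0, "tz": 0.017, "rx": 0, "ry": 0, "rz": 0, "grip": 1},
    {"tx": 0, "ty": 0, "tz": 0.01, "rx": 0, "ry": 0, "rz": 0, "grip": 1},
    {"tx": 0, "ty": 0, "tz": 0, "rx": 0, "ry": 0, "rz": 0, "grip": 1},
  ],
  newtons=40,
)

```text
time_s: 7.6
tcp_pos: [0.56, 0.3159, 0.0514]
ee_rot: [[-0.238, 0.971, -0.002], [0.971, 0.238, -0.001], [-0.0, -0.002, -1.0]]
wrist_force: [0.2, -0.6, 0.3]
grip_width: 0.0856
gripper_force: 0.0
```

servo_tool(
  steps=[
    {"tx": 0, "ty": 0, "tz": 0, "rx": 0, "ry": 0, "rz": 0, "grip": 0.5},
    {"tx": 0, "ty": 0, "tz": 0, "rx": 0, "ry": 0, "rz": 0, "grip": 0.45},
    {"tx": 0, "ty": 0, "tz": 0, "rx": 0, "ry": 0, "rz": 0, "grip": 0.4},
    {"tx": 0, "ty": 0, "tz": 0, "rx": 0, "ry": 0, "rz": 0, "grip": 0.35},
    {"tx": 0, "ty": 0, "tz": 0, "rx": 0, "ry": 0, "rz": 0, "grip": 0.2},
  ],
  newtons=40,
)

```text
time_s: 8.1
tcp_pos: [0.5581, 0.3155, 0.0527]
ee_rot: [[-0.239, 0.971, -0.006], [0.971, 0.239, -0.001], [0.0, -0.006, -1.0]]
wrist_force: [-5.1, -0.4, 6.1]
grip_width: 0.0285
gripper_force: 40.1
```

servo_tool(
  steps=[
    {"tx": 0, "ty": 0, "tz": 0, "rx": 0, "ry": 0, "rz": 0, "grip": 0.2},
    {"tx": 0, "ty": 0, "tz": 0, "rx": 0, "ry": 0, "rz": 0, "grip": 0.2},
    {"tx": 0, "ty": 0, "tz": 0, "rx": 0, "ry": 0, "rz": 0, "grip": 0.2},
  ],
  newtons=50,
)

```text
time_s: 8.4
tcp_pos: [0.5581, 0.3155, 0.0527]
ee_rot: [[-0.239, 0.971, -0.006], [0.971, 0.239, -0.001], [0.0, -0.006, -1.0]]
wrist_force: [-4.2, -2.1, 6.1]
grip_width: 0.0285
gripper_force: 49.0
```

Gripped at 28.5 mm (the block is 29 mm wide). I'll lift it now.

servo_tool(
  steps=[
    {"tx": 0, "ty": -0.002, "tz": -0.005, "rx": 0, "ry": 0, "rz": 0, "grip": 0.2},
    {"tx": 0, "ty": 0, "tz": -0.015, "rx": 0, "ry": 0, "rz": 0, "grip": 0.2},
    {"tx": 0, "ty": 0, "tz": -0.02, "rx": 0, "ry": 0, "rz": 0, "grip": 0.2},
    {"tx": 0, "ty": 0, "tz": -0.03, "rx": 0, "ry": 0, "rz": 0, "grip": 0.2},
    {"tx": 0, "ty": 0, "tz": -0.03, "rx": 0, "ry": 0, "rz": 0, "grip": 0.2},
  ],
  newtons=50,
)

```text
time_s: 8.9
tcp_pos: [0.5593, 0.3156, 0.1541]
ee_rot: [[-0.237, 0.971, 0.001], [0.971, 0.237, 0.0], [-0.0, 0.001, -1.0]]
wrist_force: [0.5, -0.6, -1.8]
grip_width: 0.0284
gripper_force: 49.5
```

servo_tool(
  steps=[
    {"tx": 0, "ty": 0, "tz": -0.03, "rx": 0, "ry": 0, "rz": 0, "grip": 0.2},
    {"tx": 0, "ty": 0, "tz": -0.02, "rx": 0, "ry": 0, "rz": 0, "grip": 0.2},
    {"tx": -0.015, "ty": -0.007, "tz": 0, "rx": 0, "ry": 0, "rz": 0, "grip": 0.2},
    {"tx": -0.025, "ty": -0.012, "tz": 0, "rx": 0, "ry": 0, "rz": 0, "grip": 0.2},
    {"tx": -0.03, "ty": -0.015, "tz": 0, "rx": 0, "ry": 0, "rz": 0, "grip": 0.2},
  ],
  newtons=50,
)

```text
time_s: 9.4
tcp_pos: [0.5417, 0.2385, 0.2018]
ee_rot: [[-0.239, 0.971, -0.0], [0.971, 0.239, -0.0], [-0.0, -0.0, -1.0]]
wrist_force: [0.0, 0.4, -2.1]
grip_width: 0.0283
gripper_force: 49.7
```

Run:
```python
from h import *
go(.447,-.208,.19,V[2]-np.pi/2); print(manip.state()['q'])
a=manip.snapshot("scene")[:,:,::-1]; cv2.imwrite("pics/e1.png",a)
```

```text
t 9.4 tcp [0.5417 0.2385 0.2018] yaw 13.85 tool d [-0.4108 -0.1988  0.012 ] tilt [-0. -0. -1.] rz 0.0015324957259233996 w 0.028342681021016062 F [ 0.   0.4 -2.1]
[-45.10779616  28.03412865  23.55717975 111.97253215 -15.91287508
  43.1482005    1.54600754]
```

View pics/e1.png

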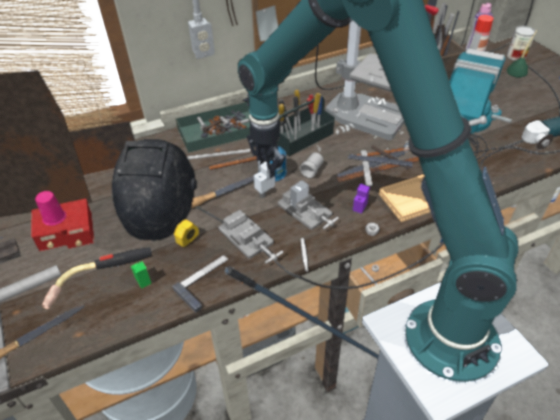

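The block hangs upright in the gripper at (265,178), and vice_done is empty at (245,235). I carry it to the tray.

servo_tool(
  steps=[
    {"tx": -0.034, "ty": -0.016, "tz": 0, "rx": 0, "ry": 0, "rz": 0, "grip": 0.2},
    {"tx": -0.034, "ty": -0.016, "tz": 0, "rx": 0, "ry": 0, "rz": 0, "grip": 0.2},
    {"tx": -0.034, "ty": -0.016, "tz": 0, "rx": 0, "ry": 0, "rz": 0, "grip": 0.2},
    {"tx": -0.034, "ty": -0.016, "tz": 0, "rx": 0, "ry": 0, "rz": 0, "grip": 0.2},
    {"tx": -0.034, "ty": -0.016, "tz": 0, "rx": 0, "ry": 0, "rz": 0, "grip": 0.2},
  ],
  newtons=50,
)

```text
time_s: 9.95
tcp_pos: [0.5034, 0.0526, 0.2017]
ee_rot: [[-0.237, 0.972, -0.001], [0.972, 0.237, -0.001], [-0.001, -0.002, -1.0]]
wrist_force: [1.4, -0.3, -2.7]
grip_width: 0.0287
gripper_force: 49.8
```

servo_tool(
  steps=[
    {"tx": -0.034, "ty": -0.016, "tz": 0, "rx": 0, "ry": 0, "rz": 0, "grip": 0.2},
    {"tx": -0.034, "ty": -0.016, "tz": 0, "rx": 0, "ry": 0, "rz": 0, "grip": 0.2},
    {"tx": -0.034, "ty": -0.016, "tz": 0, "rx": 0, "ry": 0, "rz": 0, "grip": 0.2},
    {"tx": -0.034, "ty": -0.016, "tz": 0, "rx": 0, "ry": 0, "rz": 0, "grip": 0.2},
    {"tx": -0.034, "ty": -0.016, "tz": 0, "rx": 0, "ry": 0, "rz": 0, "grip": 0.2},
  ],
  newtons=50,
)

```text
time_s: 10.45
tcp_pos: [0.4657, -0.1309, 0.2018]
ee_rot: [[-0.236, 0.972, -0.001], [0.972, 0.236, -0.0], [0.0, -0.001, -1.0]]
wrist_force: [0.5, -0.6, -1.6]
grip_width: 0.0284
gripper_force: 49.8
```

servo_tool(
  steps=[
    {"tx": -0.025, "ty": -0.014, "tz": 0, "rx": 0, "ry": 0, "rz": 0, "grip": 0.2},
    {"tx": -0.02, "ty": -0.01, "tz": 0, "rx": 0, "ry": 0, "rz": 0, "grip": 0.2},
    {"tx": 0, "ty": 0, "tz": 0, "rx": 0, "ry": 0, "rz": 0, "grip": 0.2},
    {"tx": 0, "ty": 0, "tz": 0, "rx": 0, "ry": 0, "rz": 0, "grip": 0.2},
  ],
  newtons=50,
)

```text
time_s: 10.85
tcp_pos: [0.4538, -0.1788, 0.2019]
ee_rot: [[-0.235, 0.972, -0.001], [0.972, 0.235, 0.0], [0.001, -0.001, -1.0]]
wrist_force: [-0.3, -0.0, -1.8]
grip_width: 0.028
gripper_force: 49.8
```

Run:
```python
from h import *
go(.447,-.208,.049,V[2]-np.pi/2); print(manip.state()['q'])
```

```text
t 10.85 tcp [ 0.4538 -0.1788  0.2019] yaw 13.6 tool d [-0.0269 -0.0133  0.1529] tilt [-0.001  0.    -1.   ] rz -0.002839331604426787 w 0.02804327821148867 F [-0.3 -0.  -1.8]
[ -3.73256631  21.04321788  25.58738704 124.54107847 -14.80409398
  37.33432104  45.82827507]
```

servo_tool(
  steps=[
    {"tx": -0.014, "ty": -0.007, "tz": 0.01, "rx": 0, "ry": 0, "rz": 0, "grip": 0.2},
    {"tx": -0.013, "ty": -0.006, "tz": 0.03, "rx": 0, "ry": 0, "rz": 0, "grip": 0.2},
    {"tx": 0, "ty": 0, "tz": 0.03, "rx": 0, "ry": 0, "rz": 0, "grip": 0.2},
    {"tx": 0, "ty": 0, "tz": 0.03, "rx": 0, "ry": 0, "rz": 0, "grip": 0.2},
    {"tx": 0, "ty": 0, "tz": 0.02, "rx": 0, "ry": 0, "rz": 0, "grip": 0.2},
  ],
  newtons=50,
)

```text
time_s: 11.35
tcp_pos: [0.4484, -0.2056, 0.0803]
ee_rot: [[-0.24, 0.971, -0.002], [0.971, 0.24, 0.002], [0.002, -0.002, -1.0]]
wrist_force: [0.3, 0.4, -2.3]
grip_width: 0.0283
gripper_force: 49.8
```

servo_tool(
  steps=[
    {"tx": 0, "ty": 0, "tz": 0.01, "rx": 0, "ry": 0, "rz": 0, "grip": 0.2},
    {"tx": 0, "ty": 0, "tz": 0.01, "rx": 0, "ry": 0, "rz": 0, "grip": 0.2},
    {"tx": 0, "ty": 0, "tz": 0, "rx": 0, "ry": 0, "rz": 0, "grip": 0.2},
    {"tx": 0, "ty": 0, "tz": 0, "rx": 0, "ry": 0, "rz": 0, "grip": 0.2},
  ],
  newtons=50,
)

```text
time_s: 11.75
tcp_pos: [0.4496, -0.2074, 0.0628]
ee_rot: [[-0.238, 0.971, 0.001], [0.971, 0.238, -0.0], [-0.001, 0.001, -1.0]]
wrist_force: [-0.3, 0.6, -2.4]
grip_width: 0.0282
gripper_force: 49.8
```

Run:
```python
from h import *
go(.447,-.208,.047,V[2]-np.pi/2)
a=manip.snapshot("scene")[130:250,340:500,::-1]; b=manip.snapshot("top")[190:280,360:480,::-1]
cv2.imwrite("pics/f1.png",np.hstack([cv2.resize(i,(400,300),interpolation=cv2.INTER_CUBIC) for i in(a,b)]))
```

```text
t 11.75 tcp [ 0.4496 -0.2074  0.0628] yaw 13.77 tool d [ 0.0001 -0.0027  0.0158] tilt [ 0.001 -0.    -1.   ] rz 0.00014213368170215568 w 0.028172065873463766 F [-0.3  0.6 -2.4]
```

View pics/f1.png

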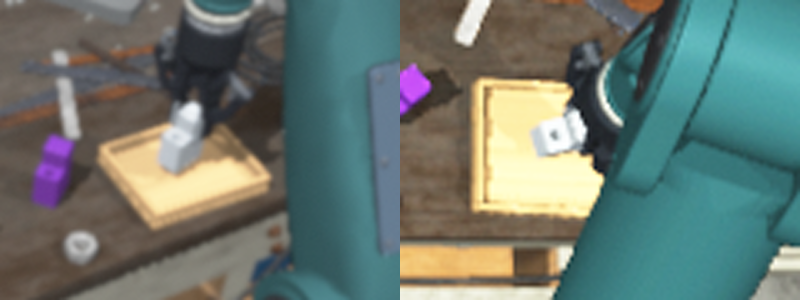

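The block is over the tray's middle and upright. I lower it the last ~15 mm slowly, watching the force.

servo_tool(
  steps=[
    {"tx": 0, "ty": 0, "tz": 0.006, "rx": 0, "ry": 0, "rz": 0, "grip": 0.2},
    {"tx": 0, "ty": 0, "tz": 0.004, "rx": 0, "ry": 0, "rz": 0, "grip": 0.2},
    {"tx": 0, "ty": 0, "tz": 0.003, "rx": 0, "ry": 0, "rz": 0, "grip": 0.2},
    {"tx": 0, "ty": 0, "tz": 0, "rx": 0, "ry": 0, "rz": 0, "grip": 0.2},
    {"tx": 0, "ty": 0, "tz": 0, "rx": 0, "ry": 0, "rz": 0, "grip": 0.2},
  ],
  newtons=50,
)

```text
time_s: 12.35
tcp_pos: [0.449, -0.2075, 0.0492]
ee_rot: [[-0.238, 0.971, -0.0], [0.971, 0.238, 0.0], [0.0, -0.0, -1.0]]
wrist_force: [0.5, -0.0, -1.7]
grip_width: 0.0283
gripper_force: 49.8
```

servo_tool(
  steps=[
    {"tx": 0, "ty": 0, "tz": 0.001, "rx": 0, "ry": 0, "rz": 0, "grip": 0.2},
    {"tx": 0, "ty": 0, "tz": 0.001, "rx": 0, "ry": 0, "rz": 0, "grip": 0.2},
    {"tx": 0, "ty": 0, "tz": 0, "rx": 0, "ry": 0, "rz": 0, "grip": 0.2},
  ],
  newtons=50,
)

```text
time_s: 12.65
tcp_pos: [0.4491, -0.2074, 0.0472]
ee_rot: [[-0.238, 0.971, -0.0], [0.971, 0.238, 0.0], [0.0, -0.0, -1.0]]
wrist_force: [0.6, -0.0, -1.6]
grip_width: 0.0282
gripper_force: 49.8
```

servo_tool(
  steps=[
    {"tx": 0, "ty": 0, "tz": 0.001, "rx": 0, "ry": 0, "rz": 0, "grip": 0.2},
    {"tx": 0, "ty": 0, "tz": 0, "rx": 0, "ry": 0, "rz": 0, "grip": 0.2},
    {"tx": 0, "ty": 0, "tz": 0, "rx": 0, "ry": 0, "rz": 0, "grip": 0.2},
  ],
  newtons=50,
)

```text
time_s: 12.95
tcp_pos: [0.4492, -0.2075, 0.0466]
ee_rot: [[-0.238, 0.971, 0.0], [0.971, 0.238, -0.0], [-0.0, 0.0, -1.0]]
wrist_force: [-0.4, -0.5, 1.6]
grip_width: 0.0283
gripper_force: 50.2
```

servo_tool(
  steps=[
    {"tx": 0, "ty": 0, "tz": 0.001, "rx": 0, "ry": 0, "rz": 0, "grip": 0.2},
    {"tx": 0, "ty": 0, "tz": 0, "rx": 0, "ry": 0, "rz": 0, "grip": 0.2},
    {"tx": 0, "ty": 0, "tz": 0, "rx": 0, "ry": 0, "rz": 0, "grip": 0.2},
  ],
  newtons=50,
)

```text
time_s: 13.25
tcp_pos: [0.4492, -0.2075, 0.0465]
ee_rot: [[-0.237, 0.971, 0.001], [0.971, 0.237, 0.001], [0.0, 0.001, -1.0]]
wrist_force: [-2.2, 1.3, 13.4]
grip_width: 0.0281
gripper_force: 51.9
```

Contact (13 N up). I ease off, open and withdraw.

servo_tool(
  steps=[
    {"tx": 0, "ty": 0, "tz": -0.001, "rx": 0, "ry": 0, "rz": 0, "grip": 0.2},
    {"tx": 0, "ty": 0, "tz": 0, "rx": 0, "ry": 0, "rz": 0, "grip": 0.4},
    {"tx": 0, "ty": 0, "tz": 0, "rx": 0, "ry": 0, "rz": 0, "grip": 0.6},
    {"tx": 0, "ty": 0, "tz": 0, "rx": 0, "ry": 0, "rz": 0, "grip": 0.9},
    {"tx": 0, "ty": 0, "tz": 0, "rx": 0, "ry": 0, "rz": 0, "grip": 0.9},
  ],
  newtons=20,
)

```text
time_s: 13.75
tcp_pos: [0.4492, -0.2074, 0.0462]
ee_rot: [[-0.238, 0.971, -0.0], [0.971, 0.238, 0.0], [0.0, -0.0, -1.0]]
wrist_force: [0.3, 0.2, -0.5]
grip_width: 0.0759
gripper_force: 0.0
```

servo_tool(
  steps=[
    {"tx": 0, "ty": 0, "tz": -0.01, "rx": 0, "ry": 0, "rz": 0, "grip": 0.9},
    {"tx": 0, "ty": 0, "tz": -0.03, "rx": 0, "ry": 0, "rz": 0, "grip": 0.9},
    {"tx": 0, "ty": 0, "tz": -0.03, "rx": 0, "ry": 0, "rz": 0, "grip": 0.9},
    {"tx": 0, "ty": 0, "tz": -0.03, "rx": 0, "ry": 0, "rz": 0, "grip": 0.9},
    {"tx": 0, "ty": 0, "tz": -0.03, "rx": 0, "ry": 0, "rz": 0, "grip": 0.9},
  ],
  newtons=20,
)

```text
time_s: 14.25
tcp_pos: [0.4488, -0.2074, 0.178]
ee_rot: [[-0.237, 0.971, 0.0], [0.971, 0.237, 0.0], [0.0, 0.0, -1.0]]
wrist_force: [0.5, -0.4, 0.9]
grip_width: 0.0769
gripper_force: 0.0
```

servo_tool(
  steps=[
    {"tx": 0, "ty": 0, "tz": -0.03, "rx": 0, "ry": 0, "rz": 0, "grip": 0.9},
    {"tx": 0, "ty": 0, "tz": 0, "rx": 0, "ry": 0, "rz": 0, "grip": 0.9},
    {"tx": 0, "ty": 0, "tz": 0, "rx": 0, "ry": 0, "rz": 0, "grip": 0.9},
  ],
  newtons=20,
)

```text
time_s: 14.55
tcp_pos: [0.4493, -0.2073, 0.2072]
ee_rot: [[-0.238, 0.971, 0.002], [0.971, 0.238, -0.0], [-0.001, 0.002, -1.0]]
wrist_force: [0.3, 0.3, 0.3]
grip_width: 0.0768
gripper_force: 0.0
```

Run:
```python
from h import *
s=manip.state();print(s['tcp_pos'],s['wrist_force'],s['grip_width'])
cv2.imwrite("pics/g1.png",cv2.resize(manip.snapshot("scene")[130:280,200:480,::-1],(784,420),interpolation=cv2.INTER_CUBIC))
```

```text
[ 0.44929344 -0.207322    0.20715369] [0.32208239 0.25659408 0.28291041] 0.07683155704513496
```

View pics/g1.png

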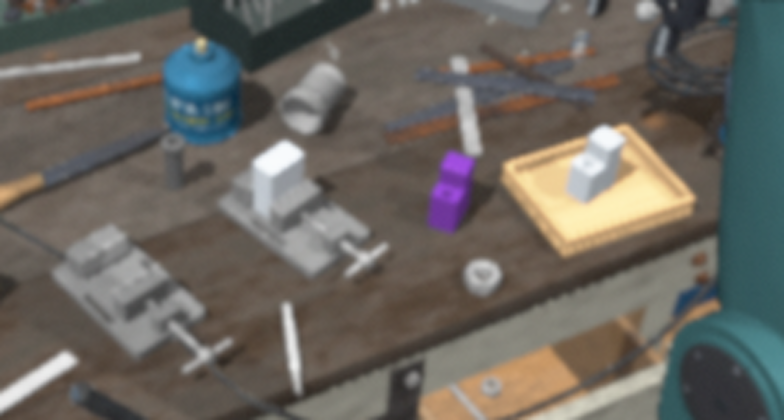

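The block stands upright in the tray at crop (595,165). vice_done is open and empty at (125,285), the blank is untouched at (278,175), and the gripper is clear of everything.

```bash
python3 -c "
from rig import manip
print(manip.hand_in())"
```

```text
the job is handed in; nothing more can be done
None
```

I drew the finished block's vice jaw back about 22 mm, lifted the block out and stood it upright in the tray, left the uncut block and its vice alone, and handed in at about 14.6 s; no verdict was returned.

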